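Fish the spice basket out of the crock

ROBOT

A 6-joint arm with a two-finger parallel gripper is mounted at the origin on the work surface. World frame = base frame: x ahead of the robot, y to its left, z up, the work surface at z = 0. Lengths are in mm, angles in rad, forces in N, time in s.
With the tool pointing down it reaches from about 350 to 875 mm from the base axis. Payload 4.2 kg.
Tool frame: the origin (TCP) lies at the very end of the fingers, on their centre line; the grasp point (between the pads) lies 19 mm behind it; z points along the fingers, y is the line along which they close (so a half turn about z gives the same grasp; the last joint's range is limited). The gripper opens to 85 mm and grips with 20 to 120 N. Pads are 22 mm wide; open, the fingers measure 114 mm over their backs; the gripper's body (76 mm by 85 mm) begins 54 mm behind the grasp point. The pads swing forward as they close: fully open they stand 13 mm farther back than shut.
Start: joints at [-1.082, 0.385, 0.008, 0, -1.194, -0.259], TCP at [142.382, -608.545, 231.312] pointing down, gripper open.
Joint ranges: [-3.14, 3.14], [-1.21, 2.06], [-1.07, 1.41], [-3.16, 2.05], [-2.99, -0.16], [-3.1, 3.1]. Speed limits (rad/s): [2.79, 2.79, 3.14, 3.14, 3.14, 3.14].

INTERFACE

Orientations are given as a unit quaternion [x, y, z, w].
In Python, from bench import read_state, get_image, camera_model, job_done gives the robot as it stands.
- The arm moves only by the shell command python3 -m handwheel 'ROWS'. ROWS is JSON, a list of rows, each a list of 7 numbers: the shift along the tool's x, y, z in m, then the turn, a rotation vector about the tool's x, y, z in rad, then the gripper's target within -1 to 1 (fully open at 1, half-way at 0, shut at -1). In form: [[dx, dy, dz, wx, wy, wz, jaw], ...]. A call has 1 to 10 rows; each row is the pose to reach, as a shift and turn from the pose commanded when the call began, along the tool's axes at that moment; what a row does not reach only later rows make up. A row lasts 1/8 s, in which the tool goes at most 62.5 mm and 10.7 degrees, less where a joint would pass 70% of its speed; a pose out of reach is approached as far as the arm can. A call with a gripper value outside its range is refused whole. The fingers move at their own pace and stop on an object; the grip force is fixed at half the most. Time passes only in rows, so rows that repeat a pose let the fingers close. It gives the time, the measured TCP pose, the force, the opening and the grip force at its end, in the units of the state.
- read_state(): the state, without advancing time (a new reading comes with each control period).
- get_image(name): name is "scene" or "top"; returns (picture, depth): 384x512x3 uint8, blue, green, red; 384x512 float32, mm along the optical axis (not along the pixel's ray), 0 where there is no reading.
- camera_model(name): a dict with "K" (3x3 intrinsics, pixels), "rvec" (rotation vector, rad) and "tvec" (3), from world to camera coordinates, as OpenCV has them. Camera axes: x right, y down, z forward; pixel columns grow to the right and rows downward; lengths in mm; the calibration is good to about 2 mm. A picture is of the moment at which its call begins. camera_model takes no time and is no camera call.
- job_done(): hands the job in; it is judged then, once.
The state is a dict: "clock": time; "joints": joint angles; "joint_vel": joint speeds; "joint_efforts": joint torques, N m; "position": TCP position; "ee_rot": TCP orientation; "contact_force": force on the tool from outside, world axes, zero at the start; "wrist_torque": the same for the moment, N m; "gripper_width": finger opening in mm; "grasp_force": force on a finger pad.
Only numpy, scipy, OpenCV 4.12 (cv2) and the standard library are available. Lean on these libraries where they do the work, as an engineer would, in place of code of your own. Each camera call takes 0.05 s, during which the arm holds its last target. There are 200 camera calls.

TASK

Take the wooden-handled hook off its stand, dip its tip into the white crock, catch the steel spice basket by its wire bail and lift it out. Stand the basket gently upright on the saucer, slip the hook free, and hang the hook back on its stand. Move the basket only with the hook, never with the gripper, and leave the jar, mug and bowl alone.

Things in the scene. Friction and masses are not known exactly. Their poses are not given: they have to be found in the camera images.
- hook: Hook tool, 165 mm tall, hanging upright in the stand. Origin: centre of the underside of its steel collar (disc 30 across, z 0 to 6 mm); z up, x the way the hook's tip points. Wooden handle above, z = 6 to 80, 26 in x by 16 in y: grasp it from above, fingers closing along y, at about z = 45. Below, a 7 mm steel rod runs down to a J-shaped hook (see point cradle). About 120 g.
- cradle (a point): Lowest inner point of the J, where a bail comes to rest: (12, 0, -78.5) mm in the hook's frame. Rod centre line, (x, z) in the hook's frame: (0, 0), (0, -75), (12, -82), (24, -76), (26, -68). So the lowest surface is z = -85.5, the top of the lip z = -64.5, the foremost surface x = 29.5, the rear one x = -3.5.
- stand: Fixed dark wooden stand. Origin at table level under the seat; z up. Top board 60 mm wide, 10 thick, its top at z = 110, from x = -28 to 58, with a slot 16 wide along x, open at the front (-x edge), ending at x = 8. The hook's rod hangs in the slot, collar on the board. Base plate 12 thick (x -45 to 65, 80 wide), rear post x = 42 to 58. Nothing rises above the board.
- seat (a point): On the top face of the stand's board, 110 mm above the table: the hook's origin lies here when hung. Its x axis points to the back of the stand; the slot is open towards -x.
- crock: Loose white ceramic crock, open on top, outer diameter 124, wall 4 (inner diameter 116), height 80, inner floor 6 mm above its origin. Origin: centre of its underside. About 700 g.
- crock_rim (a point): Centre of the crock's mouth, at rim height (80 mm above its origin).
- basket: Perforated steel spice basket standing in the crock: drum 48 mm across (band 51), 28 high, closed flat dark top, with a fixed arched bright wire bail (see point bail_top) in its y-z plane. Origin: centre of its underside; z up. The opening under the bail runs through along the basket's x axis. The same from either side. About 90 g.
- bail_top (a point): Peak of the bail's centre line, (0, 0, 68) mm in the basket's frame. Wire 5 mm thick: legs at y = +-20 up to z = 52, then sloping in to the peak. Clear opening beneath it near the middle: z = 28 (drum top) to 64.
- saucer: Loose white ceramic saucer, diameter 144, height 14, flat inner floor of diameter about 106, 6 mm above its origin. Origin: centre of its underside.
- jar: Bystander: closed glass jar with a wooden lid, diameter 72, height 110. Origin: centre of its underside.
- mug: Bystander: white mug, diameter 76, height 85. Origin: centre of its underside.
- bowl: Bystander: green glass bowl, diameter 110, height 50. Origin: centre of its underside.

How it is judged:
By the outcome, as a careful person would: the job done as asked, in the order asked, and still so for the second after the job is handed in, with the robot touching nothing.
It also fails if it takes over 72 s, if anything falls off the work surface, if the arm or the gripper's body presses on something with over 40 N, if the wrist force passes 120 N, or if a joint passes its speed limit or range.

## Working session

There is one attempt and no reset: what is moved stays moved. The work goes in short steps, Python scripts to look and compute and a shell command to move; the robot and the scene stay as the last step left them, time stands still between calls to the robot, and variables do not carry over. Pictures are saved under pics/ and viewed, at most 15 in all, crops included, and the job is handed in when it is done.

```bash
ls; mkdir -p pics
cat > h.py <<'E'
import numpy as np, cv2
from bench import read_state,get_image,camera_model
from scipy.spatial.transform import Rotation as R
def cam(n):
    m=camera_model(n);K=np.array(m["K"],float);Rm=cv2.Rodrigues(np.array(m["rvec"],float))[0];t=np.array(m["tvec"],float).ravel();return K,Rm,t
def cloud(n,d):
    K,Rm,t=cam(n);v,u=np.mgrid[:384,:512]
    p=np.stack([(u-K[0,2])/K[0,0]*d,(v-K[1,2])/K[1,1]*d,d],-1)
    w=(p-t)@Rm; w[d<=0]=np.nan; return w
def ray(n,u,v,z):
    K,Rm,t=cam(n);c=-Rm.T@t;r=Rm.T@np.linalg.inv(K)@np.array([u,v,1.]);return c+r*(z-c[2])/r[2]
def proj(n,p):
    K,Rm,t=cam(n);q=K@(Rm@np.array(p,float)+t);return q[:2]/q[2]
E
python3 - <<'E'
from h import *
for n in("scene","top"):
    im,d=get_image(n);cv2.imwrite(f"pics/{n}0.png",im);np.savez(f"{n}0.npz",im=im,d=d)
    K,Rm,t=cam(n);print(n,-Rm.T@t,K[0,0],(d>0).mean())
print(read_state())
E
```

```text
pics
scene [1272.49850162  -71.70960309  981.60448085] 475.83754860291606 0.9959360758463541
top [ 394.06489896  -18.09880877 1258.34001356] 471.86025998508745 0.9959615071614584
{'clock': 0.1, 'joints': array([-1.08243255e+00,  3.85471935e-01,  6.75483102e-03, -3.87823783e-04,
       -1.19396992e+00, -2.58587784e-01]), 'joint_vel': array([ 0.00104668,  0.00070621,  0.00454107, -0.00036954, -0.00032989,
       -0.00107887]), 'joint_efforts': array([-1.09625209e-03, -3.93319237e+01,  1.88928688e+01,  4.19797182e+00,
       -2.62473186e-03,  1.01054439e-05]), 'position': array([ 142.23216579, -608.07612244,  230.33962136]), 'ee_rot': array([-1.14564316e-01,  9.93415367e-01,  9.45939234e-04, -1.77098939e-04]), 'contact_force': array([0.11329458, 0.39202977, 0.57544907]), 'wrist_torque': array([ 0.00417114, -0.05254999,  0.02765596]), 'grasp_force': 0.0, 'gripper_width': 85.33157133872558}
```

View pics/scene0.png

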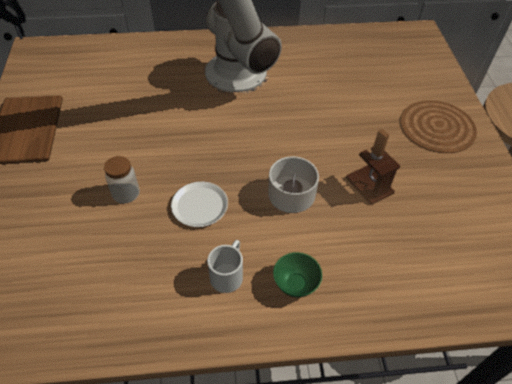

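View pics/top0.png

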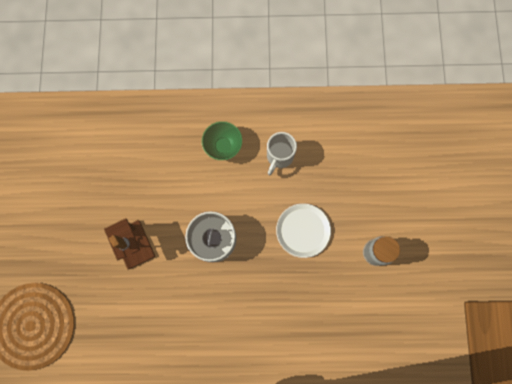

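Run:
```python
from h import *
s=np.load("scene0.npz");t=np.load("top0.npz")
a=cv2.resize(t["im"][195:285,90:250],None,fx=5,fy=5,interpolation=cv2.INTER_CUBIC)
cv2.imwrite("pics/topc.png",a)
b=cv2.resize(s["im"][115:220,255:415],None,fx=5,fy=5,interpolation=cv2.INTER_CUBIC)
cv2.imwrite("pics/scenec.png",b)
for n,f in(("scene",s),("top",t)):
    w=cloud(n,f["d"]);print(n)
    x,y,z=w[...,0],w[...,1],w[...,2]
    K=(x>250)&(x<800)&(abs(y)<400)
    # white-ish low-saturation objects
    hsv=cv2.cvtColor(f["im"],cv2.COLOR_BGR2HSV)
    m=(K&(z>8)).astype(np.uint8)
    nn,l,st,c=cv2.connectedComponentsWithStats(m)
    for i in range(1,nn):
        if st[i,4]>60:
            q=w[l==i];print(st[i],q.min(0).round(),q.max(0).round(),np.median(q,0).round())
```

```text
scene
[ 347  129   54   75 1986] [439. 263.   8.] [571. 375. 194.] [514. 316.  78.]
[ 104  155   36   48 1220] [ 443. -356.    8.] [ 515. -286.  116.] [ 499. -316.   85.]
[ 269  156   50   56 2136] [454.  46.   8.] [581. 169.  85.] [516. 107.  45.]
[ 172  181   56   45 1106] [ 462. -201.    8.] [607. -61.  21.] [ 528. -132.   11.]
[ 208  240   35   52 1296] [ 683. -113.    8.] [786. -39.  92.] [739. -74.  55.]
[ 274  252   49   40 1300] [722.  28.   8.] [800. 137.  56.] [752.  88.  26.]
top
[201 132  41  28 628] [724.  32.   8.] [800. 139.  57.] [768.  94.  23.]
[267 132  29  43 623] [ 683. -109.    8.] [786. -37.  91.] [744. -70.  61.]
[276 203  54  54 750] [ 468. -198.    8.] [610. -57.  22.] [ 541. -126.   12.]
[ 185  211   51   51 1127] [458.  49.   8.] [582. 174.  87.] [520. 115.  36.]
[ 103  218   52   51 1564] [444. 265.   8.] [571. 370. 194.] [503. 314. 108.]
[363 235  37  31 863] [ 442. -350.    8.] [ 521. -282.  117.] [ 475. -308.  109.]
```

View pics/topc.png

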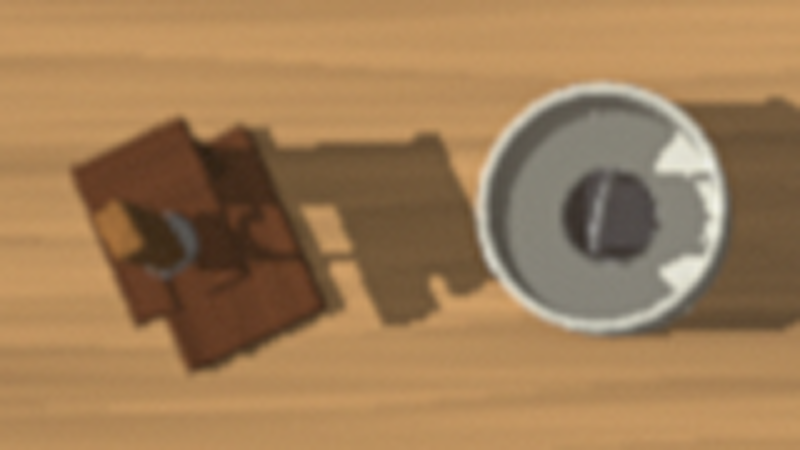

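View pics/scenec.png

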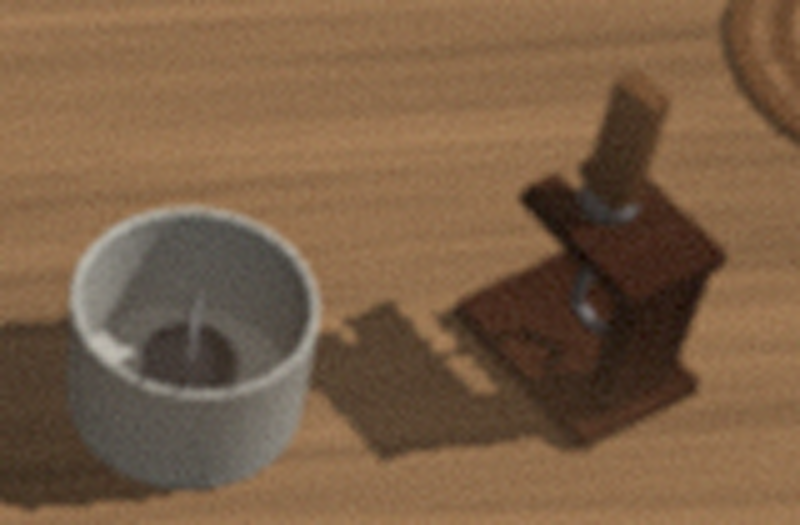

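Run:
```python
from h import *
for n in("scene","top"):
    f=np.load(n+"0.npz");w=cloud(n,f["d"]);x,y,z=w[...,0],w[...,1],w[...,2]
    S=(x>420)&(x<600)&(y>240)&(y<400)
    def rect(m,nm):
        q=w[m][:,:2].astype(np.float32);r=cv2.minAreaRect(q);print(nm,len(q),np.round(cv2.boxPoints(r)).tolist(),q.mean(0).round(1),np.round(r[1]),np.median(w[m][:,2]))
    rect(S&(z>104)&(z<114),"board");rect(S&(z>7)&(z<18),"base");rect(S&(z>183),"handletop");rect(S&(z>135),"handle");rect(S&(z>114)&(z<122),"collar");rect(S&(z>20)&(z<100),"mid")
    # crock
    C=(x>430)&(x<620)&(y>20)&(y<200)
    def circ(m,nm):
        q=w[m][:,:2];A=np.c_[2*q,np.ones(len(q))];s=np.linalg.lstsq(A,(q**2).sum(1),rcond=None)[0];print(nm,len(q),s[:2].round(1),np.sqrt(s[2]+s[0]**2+s[1]**2).round(1),np.median(w[m][:,2]))
    circ(C&(z>77),"crock rim")
    rect(C&(z>30)&(z<37)&(np.hypot(x-520,y-111)<50),"baskettop")
    rect(C&(z>42)&(z<72)&(np.hypot(x-520,y-111)<46),"bail")
    q=w[C&(z>42)&(z<84)&(np.hypot(x-520,y-111)<46)];print(q.round().tolist()[:40])
    Sa=(x>440)&(x<640)&(y>-230)&(y<-30)
    circ(Sa&(z>11),"saucer");
    print(np.median(z[Sa&(np.hypot(x-535,y+130)<40)]))
```

```text
board 531 [[456.0, 332.0], [485.0, 273.0], [564.0, 311.0], [536.0, 370.0]] [520.4 321.3] [88. 65.] 110.16991251198162
base 719 [[427.0, 324.0], [464.0, 250.0], [602.0, 320.0], [565.0, 393.0]] [507.4 309.4] [154.  82.] 12.557853385995582
handletop 74 [[484.0, 316.0], [493.0, 302.0], [514.0, 315.0], [505.0, 329.0]] [500.  314.8] [25. 17.] 189.54787101138783
handle 244 [[482.0, 315.0], [493.0, 299.0], [515.0, 314.0], [505.0, 330.0]] [502.2 313.7] [27. 19.] 169.92039621124619
collar 49 [[473.0, 303.0], [503.0, 280.0], [548.0, 339.0], [519.0, 362.0]] [505.7 312.6] [75. 37.] 116.89596185039541
mid 367 [[465.0, 313.0], [492.0, 272.0], [566.0, 322.0], [538.0, 363.0]] [542.9 331.1] [89. 49.] 56.89119620837581
crock rim 257 [518.2 107.8] 59.4 80.35978731946702
baskettop 164 [[490.0, 87.0], [535.0, 81.0], [542.0, 129.0], [497.0, 135.0]] [517.6 109.2] [49. 46.] 34.78141573506321
bail 22 [[521.0, 106.0], [540.0, 101.0], [541.0, 105.0], [522.0, 110.0]] [534.  104.5] [ 5. 20.] 63.25729087207383
[[508.0, 110.0, 74.0], [509.0, 112.0, 75.0], [510.0, 110.0, 73.0], [510.0, 112.0, 73.0], [516.0, 109.0, 7
[... 1886 characters left out ...]
, 111.0, 71.0], [531.0, 109.0, 71.0], [528.0, 111.0, 76.0], [528.0, 108.0, 73.0], [526.0, 111.0, 74.0], [526.0, 108.0, 76.0], [524.0, 114.0, 72.0], [523.0, 111.0, 74.0], [520.0, 113.0, 78.0], [521.0, 111.0, 73.0], [518.0, 113.0, 76.0], [518.0, 111.0, 75.0], [516.0, 113.0, 76.0], [516.0, 111.0, 71.0], [513.0, 116.0, 73.0], [513.0, 113.0, 77.0], [511.0, 116.0, 73.0], [511.0, 113.0, 74.0], [509.0, 116.0, 71.0], [508.0, 113.0, 72.0], [506.0, 116.0, 71.0], [506.0, 114.0, 72.0], [504.0, 117.0, 62.0], [504.0, 114.0, 66.0], [502.0, 117.0, 65.0], [502.0, 115.0, 62.0], [499.0, 117.0, 64.0], [499.0, 114.0, 62.0], [498.0, 116.0, 47.0]]
saucer 490 [ 538.2 -127.5] 64.5 13.358076436207462
6.247096689298447
```

```bash
cat >> h.py <<'E'
def to(x,y,z,yaw,s=None):
    "shift (m) and turn (rad) in tool axes; yaw = hook x direction deg (tool x = yaw+180)"
    s=s or read_state();r=R.from_quat(s["ee_rot"]);a=np.radians(yaw+180)
    T=R.from_matrix(np.array([[np.cos(a),np.sin(a),0],[np.sin(a),-np.cos(a),0],[0,0,-1]]))
    sh=r.inv().apply(np.array([x,y,z])-s["position"])/1000
    print("t",round(s["clock"],2),"shift",sh.round(4),"turn",(r.inv()*T).as_rotvec().round(4))
def now():
    s=read_state();x=R.from_quat(s["ee_rot"]).as_matrix();print(round(s["clock"],2),s["position"].round(1),"yaw",np.degrees(np.arctan2(x[1,0],x[0,0])).round(2)-180,"z",x[:,2].round(3),"F",s["contact_force"].round(1),"w",round(s["gripper_width"],1),"g",round(s["grasp_force"],1))
E
python3 -c "
from h import *
to(520,-200,260,27);to(499.3,317,250,27)"
```

```text
t 0.1 shift [-0.4607  0.3114 -0.0291] turn [ 1.900e-03  1.000e-04 -2.416e-01]
t 0.1 shift [-0.5583  0.8196 -0.0182] turn [ 1.900e-03  1.000e-04 -2.416e-01]
```

```bash
python3 -m handwheel '[[-0.04,0.03,-0.029,0,0,0,1],[-0.09,0.06,-0.029,0,0,0,1],[-0.14,0.095,-0.029,0,0,0,1],[-0.19,0.13,-0.029,0,0,0,1],[-0.24,0.16,-0.029,0,0,-0.05,1],[-0.29,0.195,-0.029,0,0,-0.1,1],[-0.34,0.23,-0.029,0,0,-0.15,1],[-0.39,0.265,-0.029,0,0,-0.2,1],[-0.43,0.29,-0.029,0,0,-0.24,1],[-0.46,0.311,-0.029,0.002,0,-0.242,1]]' && python3 -c "
from h import *
now();to(499.3,317,250,27)"
```

```text
clock: 1.35
position: [520.5, -199.1, 259.7]
ee_rot: [-0.234, 0.972, -0.001, -0.0]
contact_force: [-0.1, -0.7, 1.0]
gripper_width: 85.5
grasp_force: 0.0
1.35 [ 520.5 -199.1  259.7] yaw -332.88 z [-0.    -0.002 -1.   ] F [-0.1 -0.7  1. ] w 85.5 g 0.0
t 1.35 shift [-0.2165  0.469   0.0089] turn [-0.0013 -0.001   0.0022]
```

```bash
python3 -m handwheel '[[-0.017,0.037,0.001,0,0,0,1],[-0.038,0.083,0.002,0,0,0,1],[-0.062,0.135,0.003,0,0,0,1],[-0.087,0.188,0.004,0,0,0,1],[-0.112,0.242,0.005,0,0,0,1],[-0.137,0.296,0.006,0,0,0,1],[-0.162,0.35,0.007,0,0,0,1],[-0.187,0.404,0.008,0,0,0,1],[-0.207,0.449,0.009,0,0,0,1],[-0.2165,0.469,0.009,0,0,0,1]]' && python3 -m handwheel '[[0,0,0,0,0,0,1],[0,0,0,0,0,0,1]]'
python3 - <<'E'
from h import *
now()
to(499.3,317,136,27)
im,d=get_image("top");cv2.imwrite("pics/t1.png",cv2.resize(im[180:290,80:250],None,fx=4,fy=4))
im,d=get_image("scene");w=cloud("scene",d);x,y,z=np.moveaxis(w,-1,0)
m=(x>470)&(x<540)&(y>285)&(y<345)&(z>150)&(z<198);q=w[m];r=cv2.minAreaRect(q[:,:2].astype(np.float32));print(r)
E
```

```text
clock: 2.6
position: [498.4, 317.4, 249.3]
ee_rot: [-0.235, 0.972, -0.001, -0.001]
contact_force: [-0.4, 0.6, 0.1]
gripper_width: 85.5
grasp_force: 0.0
clock: 2.85
position: [499.1, 314.1, 250.2]
ee_rot: [-0.233, 0.972, -0.001, -0.0]
contact_force: [0.4, -0.2, 0.2]
gripper_width: 85.2
grasp_force: 0.0
2.85 [499.1 314.1 250.2] yaw -333.02 z [ 0.    -0.002 -1.   ] F [ 0.4 -0.2  0.2] w 85.2 g 0.0
t 2.85 shift [-0.0016  0.0027  0.1142] turn [-0.0023 -0.0011 -0.0003]
((498.7707824707031, 314.3585510253906), (28.42245864868164, 18.187286376953125), 39.85272979736328)
```

```bash
python3 -m handwheel '[[0,0.0005,0.02,0,0,0,1],[-0.0005,0.001,0.045,0,0,0,1],[-0.0005,0.0015,0.07,0,0,0,1],[-0.0005,0.0015,0.095,0,0,0,1],[-0.001,0.0015,0.109,0,0,0,1],[-0.001,0.0015,0.114,-0.002,-0.001,0,1],[-0.001,0.0015,0.114,-0.002,-0.001,0,1]]'
python3 - <<'E'
from h import *
now()
a=[read_state()["position"]]
im,d=get_image("top");a.append(read_state()["position"]);np.savez("t2.npz",im=im,d=d)
im2,d2=get_image("scene");a.append(read_state()["position"]);print(np.round(a,1))
o=np.zeros((400,800,3),np.uint8)
o[:,:400]=cv2.resize(im[190:290,80:180],(400,400));o[:,400:]=cv2.resize(im2[105:205,325:425],(400,400));cv2.imwrite("pics/g1.png",o)
E
```

```text
clock: 3.82
position: [499.8, 316.7, 136.8]
ee_rot: [-0.234, 0.972, 0.0, 0.001]
contact_force: [-0.2, -0.4, -0.3]
gripper_width: 85.6
grasp_force: 0.0
3.83 [499.8 316.7 136.8] yaw -332.99 z [ 0.001  0.001 -1.   ] F [-0.2 -0.4 -0.3] w 85.6 g 0.0
[[499.8 316.7 136.8]
 [500.  317.  137.2]
 [500.  317.1 137.4]]
```

View pics/g1.png

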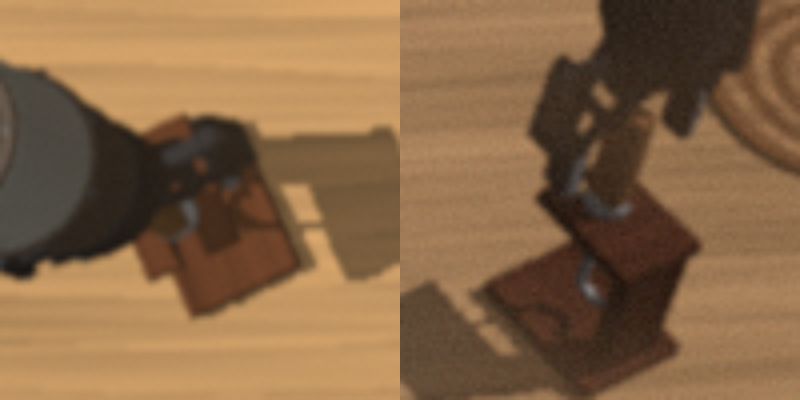

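The gripper straddles the wooden handle: left finger near (575,170), right near (690,115), handle at (625,150) in the right panel. Closing.

```bash
python3 -m handwheel '[[0,0,0,0,0,0,0.2],[0,0,0,0,0,0,-0.2],[0,0,0,0,0,0,-0.5],[0,0,0,0,0,0,-1],[0,0,0,0,0,0,-1],[0,0,0,0,0,0,-1],[0,0,0,0,0,0,-1],[0,0,0,0,0,0,-1]]'
python3 - <<'E'
from h import *
now()
im,d=get_image("top");im2,d2=get_image("scene");now()
w=cloud("scene",d2);x,y,z=np.moveaxis(w,-1,0)
o=np.zeros((400,800,3),np.uint8)
o[:,:400]=cv2.resize(im[190:290,80:180],(400,400));o[:,400:]=cv2.resize(im2[105:205,325:425],(400,400));cv2.imwrite("pics/g2.png",o)
E
```

```text
clock: 4.92
position: [499.5, 316.9, 136.4]
ee_rot: [-0.234, 0.972, 0.0, 0.001]
contact_force: [0.4, -0.4, 0.4]
gripper_width: 15.6
grasp_force: 60.0
4.92 [499.5 316.9 136.4] yaw -332.96000000000004 z [ 0.001  0.001 -1.   ] F [ 0.4 -0.4  0.4] w 15.6 g 60.0
5.03 [499.5 316.9 136.4] yaw -332.96000000000004 z [ 0.001  0.001 -1.   ] F [-0.7  0.1  0.5] w 15.1 g 60.0
```

View pics/g2.png

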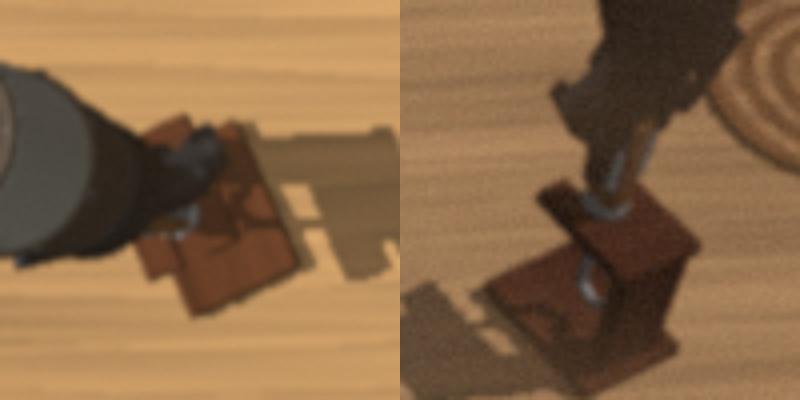

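Handle gripped at width 15.4; now lift slightly and draw it out of the slot.

```bash
python3 -m handwheel '[[0,0,-0.003,0,0,0,-1],[0,0,-0.007,0,0,0,-1],[0,0,-0.007,0,0,0,-1],[0.01,0.0003,-0.007,0,0,0,-1],[0.022,0.0007,-0.007,0,0,0,-1],[0.036,0.0012,-0.007,0,0,0,-1],[0.05,0.0017,-0.007,0,0,0,-1],[0.064,0.0022,-0.007,0,0,0,-1],[0.076,0.0026,-0.007,0,0,0,-1],[0.08,0.0027,-0.007,0,0,0,-1]]'
python3 - <<'E'
from h import *
now()
a=np.radians(76);b=np.array([518.5,110.5])
p=b-42*np.array([np.cos(a),np.sin(a)]);print(p)
to(*p,260,76)
E
```

```text
clock: 6.28
position: [426.2, 282.5, 143.5]
ee_rot: [-0.234, 0.972, 0.0, 0.0]
contact_force: [-0.2, -0.6, -1.6]
gripper_width: 15.3
grasp_force: 59.8
6.28 [426.2 282.5 143.5] yaw -332.94 z [ 0.001  0.    -1.   ] F [-0.2 -0.6 -1.6] w 15.3 g 59.8
[508.33928038  69.7475795 ]
t 6.28 shift [ 0.0235 -0.2268 -0.1166] turn [-3.000e-04  9.000e-04 -8.542e-01]
```

```bash
python3 -m handwheel '[[0,0,-0.03,0,0,0,-1],[0,0,-0.07,0,0,0,-1],[0.001,-0.01,-0.105,0,0,-0.06,-1],[0.004,-0.04,-0.1166,0,0,-0.18,-1],[0.008,-0.08,-0.1166,0,0,-0.32,-1],[0.012,-0.12,-0.1166,0,0,-0.48,-1],[0.016,-0.16,-0.1166,0,0,-0.62,-1],[0.02,-0.195,-0.1166,0,0,-0.74,-1],[0.0225,-0.217,-0.1166,0,0,-0.82,-1],[0.0235,-0.2268,-0.1166,0,0.001,-0.854,-1]]' && python3 -m handwheel '[[0,0,0,0,0,0,-1],[0,0,0,0,0,0,-1],[0,0,0,0,0,0,-1]]'
python3 - <<'E'
from h import *
now()
a=[]
im,d=get_image("top");im2,d2=get_image("scene");s=read_state();now()
np.savez("c3.npz",im=im,d=d,im2=im2,d2=d2)
R0=R.from_quat(s["ee_rot"]);
hk=lambda x,y,z:s["position"]+np.array([0,0,-26.4])+R0.apply([-x,y,-z])
o=np.zeros((600,800,3),np.uint8)
for k,(n,i) in enumerate((("top",im),("scene",im2))):
    for p in ((0,0,0),(12,0,-82),(26,0,-68)):
        print(n,p,hk(*p).round(1),proj(n,hk(*p)).round(1))
    c=proj(n,(518,110,60)).astype(int);u,v=c-[50,75];o[:,400*k:400*k+400]=cv2.resize(i[v:v+150,u:u+100],(400,600),interpolation=cv2.INTER_CUBIC);print("crop",u,v)
cv2.imwrite("pics/c3.png",o)
E
```

```text
clock: 7.52
position: [509.5, 68.9, 259.8]
ee_rot: [-0.615, 0.788, -0.0, -0.0]
contact_force: [-0.2, 0.7, -2.0]
gripper_width: 15.1
grasp_force: 59.9
clock: 7.9
position: [508.9, 70.6, 259.9]
ee_rot: [-0.616, 0.788, -0.0, -0.0]
contact_force: [0.4, -0.1, -0.6]
gripper_width: 15.2
grasp_force: 59.9
7.9 [508.9  70.6 259.9] yaw -284.01 z [ 0. -0. -1.] F [ 0.4 -0.1 -0.6] w 15.2 g 59.9
8.0 [508.9  70.5 259.9] yaw -284.0 z [ 0. -0. -1.] F [-0.5  0.8 -1.5] w 15.0 g 59.9
top (0, 0, 0) [508.9  70.5 233.5] [220.5 232.5]
top (12, 0, -82) [511.8  82.2 151.5] [218.6 235.2]
top (26, 0, -68) [515.2  95.7 165.5] [212.2 233.2]
crop 160 161
scene (0, 0, 0) [508.9  70.5 233.5] [282.1 128.1]
scene (12, 0, -82) [511.8  82.2 151.5] [285.2 153.8]
scene (26, 0, -68) [515.2  95.7 165.5] [291.5 150.4]
crop 244 104
```

View pics/c3.png

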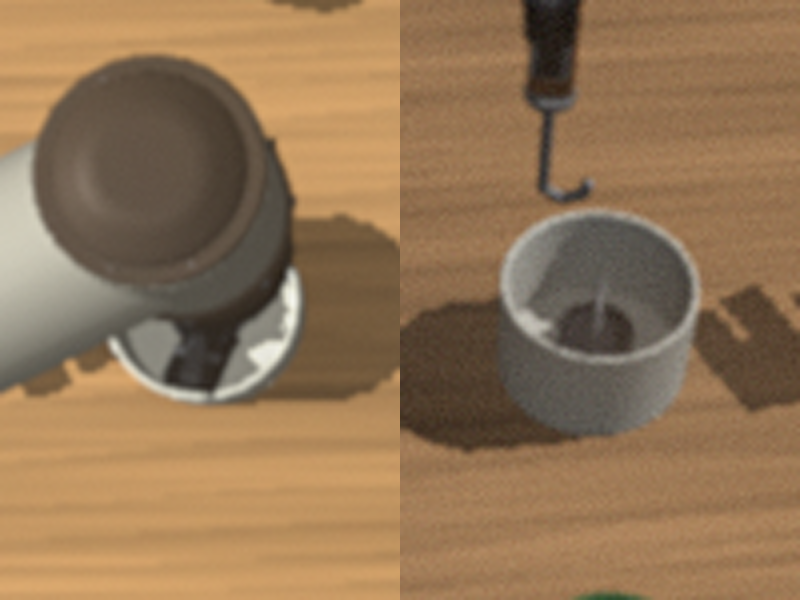

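The hook tip (crop 590,185) hangs above the crock where predicted, with the bail at (600,290). Going down beside the bail.

```bash
python3 -m handwheel '[[0,0,0.012,0,0,0,-1],[0,0,0.03,0,0,0,-1],[0,0,0.048,0,0,0,-1],[0,0,0.064,0,0,0,-1],[0,0,0.078,0,0,0,-1],[0,0,0.09,0,0,0,-1],[0,0,0.1,0,0,0,-1],[0,0,0.1065,0,0,0,-1],[0,0,0.1065,0,0,0,-1]]'
python3 - <<'E'
from h import *
im2,d2=get_image("scene");now()
s=read_state();R0=R.from_quat(s["ee_rot"])
for p in((0,0,0),(0,0,-60),(26,0,-68)):print(proj("scene",s["position"]+[0,0,-26.4]+R0.apply([-p[0],0,-p[2]])).round(1))
cv2.imwrite("pics/c4.png",cv2.resize(im2[120:220,245:345],(600,600),interpolation=cv2.INTER_CUBIC))
E
```

```text
clock: 9.12
position: [508.9, 70.0, 153.0]
ee_rot: [-0.615, 0.788, -0.0, -0.0]
contact_force: [0.2, 0.6, -0.9]
gripper_width: 15.7
grasp_force: 59.8
9.18 [509.2  70.  153.5] yaw -284.03 z [ 0. -0. -1.] F [ 0.3 -0.2 -1.7] w 15.3 g 59.8
[279.4 160.2]
[278.1 176.3]
[288.2 179.6]
```

View pics/c4.png

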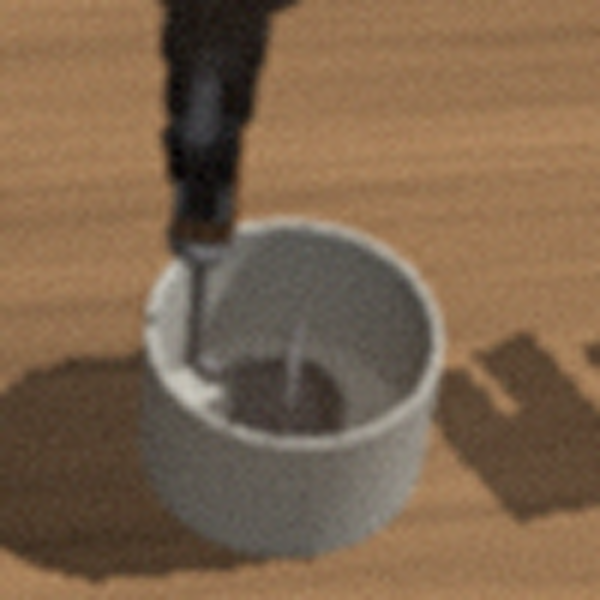

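The hook is inside the crock beside the bail (rod at (200,330), bail at (295,360)). Advance under the bail, then lift slowly.

```bash
python3 -m handwheel '[[-0.005,0,0,0,0,0,-1],[-0.012,0,0,0,0,0,-1],[-0.019,0,0,0,0,0,-1],[-0.026,0,0,0,0,0,-1],[-0.029,0,0,0,0,0,-1],[-0.029,0,0,0,0,0,-1]]' && python3 -m handwheel '[[0,0,-0.004,0,0,0,-1],[0,0,-0.010,0,0,0,-1],[0,0,-0.016,0,0,0,-1],[0,0,-0.020,0,0,0,-1],[0,0,-0.023,0,0,0,-1],[0,0,-0.026,0,0,0,-1],[0,0,-0.030,0,0,0,-1],[0,0,-0.034,0,0,0,-1],[0,0,-0.038,0,0,0,-1],[0,0,-0.038,0,0,0,-1]]'
python3 - <<'E'
from h import *
im2,d2=get_image("scene");now()
cv2.imwrite("pics/c5.png",cv2.resize(im2[110:220,240:350],(600,600),interpolation=cv2.INTER_CUBIC))
E
```

```text
clock: 9.93
position: [516.1, 98.4, 153.3]
ee_rot: [-0.616, 0.788, -0.0, -0.0]
contact_force: [-0.1, 0.4, -1.5]
gripper_width: 15.3
grasp_force: 59.8
clock: 11.18
position: [516.3, 98.3, 191.8]
ee_rot: [-0.615, 0.788, -0.0, 0.0]
contact_force: [-0.2, -0.1, -2.5]
gripper_width: 15.3
grasp_force: 59.8
11.22 [516.1  98.2 191.5] yaw -284.03 z [ 0. -0. -1.] F [ 0.3  0.3 -1.8] w 15.0 g 59.8
```

View pics/c5.png

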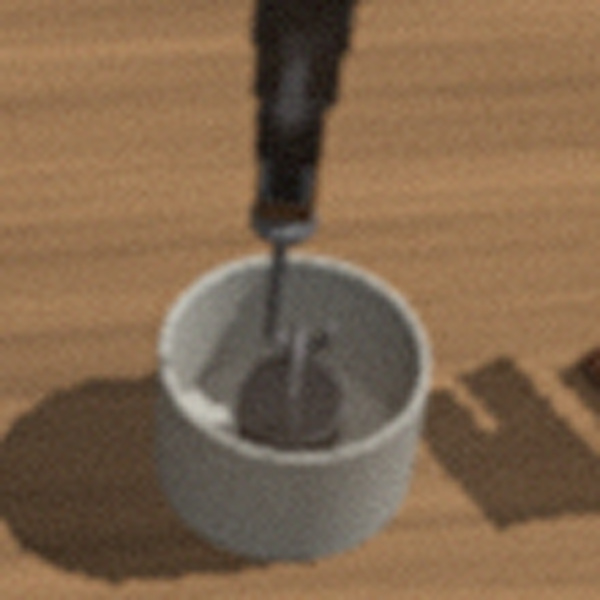

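The bail (crop 298,345) sits between rod and lip (318,340), and the drum has risen. Lift out.

```bash
python3 -m handwheel '[[0,0,-0.004,0,0,0,-1],[0,0,-0.012,0,0,0,-1],[0,0,-0.022,0,0,0,-1],[0,0,-0.034,0,0,0,-1],[0,0,-0.046,0,0,0,-1],[0,0,-0.058,0,0,0,-1],[0,0,-0.07,0,0,0,-1],[0,0,-0.082,0,0,0,-1],[0,0,-0.092,0,0,0,-1],[0,0,-0.098,0,0,0,-1]]' && python3 -m handwheel '[[0,0,-0.001,0,0,0,-1],[0,0,-0.001,0,0,0,-1]]'
python3 - <<'E'
from h import *
now()
im2,d2=get_image("scene");w=cloud("scene",d2);x,y,z=np.moveaxis(w,-1,0)
C=(abs(x-518)<62)&(abs(y-110)<62)&(z<160)&(z>100)
q=w[C];print(len(q),q.min(0).round(),q.max(0).round())
sc=np.array([537,-129.5]);a=np.radians(76);to(*(sc-12*np.array([np.cos(a),np.sin(a)])),290,76)
E
```

```text
clock: 12.48
position: [516.2, 98.3, 290.0]
ee_rot: [-0.615, 0.788, -0.0, 0.0]
contact_force: [0.5, 0.2, -1.8]
gripper_width: 15.5
grasp_force: 59.8
clock: 12.72
position: [515.8, 98.2, 290.0]
ee_rot: [-0.615, 0.788, 0.0, -0.0]
contact_force: [0.3, 0.2, -2.7]
gripper_width: 15.2
grasp_force: 59.8
12.72 [515.8  98.2 290. ] yaw -284.04 z [-0.001 -0.001 -1.   ] F [ 0.3  0.2 -2.7] w 15.2 g 59.8
366 [491.  84. 117.] [543. 135. 160.]
t 12.78 shift [ 0.2277 -0.0758  0.    ] turn [ 0.0007 -0.0009 -0.0007]
```

```bash
python3 -m handwheel '[[0.0003,0,0,0,0,0,-1],[0.002,-0.0007,0,0,0,0,-1],[0.006,-0.002,0,0,0,0,-1],[0.0132,-0.0044,0,0,0,0,-1],[0.0237,-0.0079,0,0,0,0,-1],[0.0371,-0.0124,0,0,0,0,-1],[0.0535,-0.0178,0,0,0,0,-1],[0.0722,-0.024,0,0,0,0,-1],[0.0927,-0.0309,0,0,0,0,-1],[0.1139,-0.0379,0,0,0,0,-1]]' && python3 -m handwheel '[[0.0212,-0.007,0,0,0,0,-1],[0.0417,-0.0139,0,0,0,0,-1],[0.0604,-0.0201,0,0,0,0,-1],[0.0768,-0.0255,0,0,0,0,-1],[0.0902,-0.03,0,0,0,0,-1],[0.1007,-0.0335,0,0,0,0,-1],[0.1079,-0.0359,0,0,0,0,-1],[0.1119,-0.0372,0,0,0,0,-1],[0.1136,-0.0379,0,0,0,0,-1],[0.1138,-0.0379,0,0,0,0,-1]]' && python3 -m handwheel '[[0,0,0,0,0,0,-1],[0,0,0,0,0,0,-1],[0,0,0,0,0,0,-1],[0,0,0,0,0,0,-1]]'
cat > look.py <<'E'
from h import *
now()
for n in("scene","top"):
    im,d=get_image(n);w=cloud(n,d);x,y,z=np.moveaxis(w,-1,0)
    C=(abs(x-537)<50)&(abs(y+129)<50)&(z>12)
    q=w[C];lo=q[:,2].min();p=q[q[:,2]<lo+26];print(n,len(q),lo.round(1),"low part",p.min(0).round(1),p.max(0).round(1))
E
python3 look.py
```

```text
clock: 14.02
position: [525.1, -23.1, 290.5]
ee_rot: [-0.615, 0.788, -0.0, -0.0]
contact_force: [0.1, 0.7, -2.1]
gripper_width: 15.7
grasp_force: 59.8
clock: 15.28
position: [534.4, -140.9, 290.4]
ee_rot: [-0.616, 0.788, -0.0, -0.0]
contact_force: [-0.5, 1.0, -0.9]
gripper_width: 15.4
grasp_force: 59.8
clock: 15.78
position: [534.3, -141.0, 290.4]
ee_rot: [-0.615, 0.788, -0.0, -0.0]
contact_force: [0.2, -0.3, -2.7]
gripper_width: 15.5
grasp_force: 59.8
15.78 [ 534.3 -141.   290.4] yaw -284.03 z [ 0. -0. -1.] F [ 0.2 -0.3 -2.7] w 15.5 g 59.8
scene 5285 12.1 low part [ 487.  -178.8   12.1] [586.6 -79.4  18.7]
top 5101 12.0 low part [ 487.5 -176.4   12. ] [556.2 -79.9  16.8]
```

```bash
python3 -m handwheel '[[0,0,0.004,0,0,0,-1],[0,0,0.012,0,0,0,-1],[0,0,0.024,0,0,0,-1],[0,0,0.038,0,0,0,-1],[0,0,0.052,0,0,0,-1],[0,0,0.066,0,0,0,-1],[0,0,0.08,0,0,0,-1],[0,0,0.091,0,0,0,-1],[0,0,0.099,0,0,0,-1],[0,0,0.103,0,0,0,-1]]' && python3 -m handwheel '[[0,0,0.001,0,0,0,-1],[0,0,0.001,0,0,0,-1],[0,0,0.001,0,0,0,-1]]'
python3 - <<'E'
from h import *
now()
im2,d2=get_image("scene");w=cloud("scene",d2);x,y,z=np.moveaxis(w,-1,0)
C=(abs(x-537)<40)&(abs(y+129)<40)&(z<75)&(z>19)
q=w[C];print(len(q),q.min(0).round(1),q.max(0).round(1))
im,_=get_image("top")
o=np.zeros((400,800,3),np.uint8)
o[:,:400]=cv2.resize(im[180:280,250:350],(400,400));o[:,400:]=cv2.resize(im2[140:240,150:250],(400,400),interpolation=cv2.INTER_CUBIC);cv2.imwrite("pics/s1.png",o)
E
```

```text
clock: 17.12
position: [534.4, -141.1, 187.0]
ee_rot: [-0.615, 0.788, -0.0, -0.0]
contact_force: [0.0, 0.1, -1.7]
gripper_width: 15.0
grasp_force: 59.8
clock: 17.5
position: [534.6, -141.1, 186.9]
ee_rot: [-0.615, 0.788, -0.0, 0.0]
contact_force: [0.3, 0.1, -2.1]
gripper_width: 15.4
grasp_force: 59.8
17.5 [ 534.6 -141.1  186.9] yaw -284.03 z [ 0.001 -0.    -1.   ] F [ 0.3  0.1 -2.1] w 15.4 g 59.8
343 [ 512.3 -155.6   19.2] [ 561.7 -105.7   74.5]
```

View pics/s1.png

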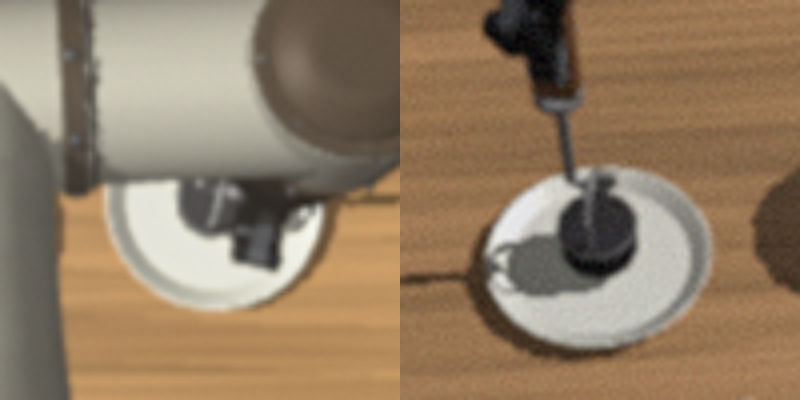

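The basket (600,235 right panel) hangs upright above the saucer's middle. Set it down slowly.

```bash
python3 -m handwheel '[[0,0,0.001,0,0,0,-1],[0,0,0.0025,0,0,0,-1],[0,0,0.004,0,0,0,-1],[0,0,0.005,0,0,0,-1],[0,0,0.006,0,0,0,-1],[0,0,0.007,0,0,0,-1],[0,0,0.008,0,0,0,-1],[0,0,0.009,0,0,0,-1],[0,0,0.01,0,0,0,-1],[0,0,0.011,0,0,0,-1]]' && python3 -m handwheel '[[0,0,0.001,0,0,0,-1],[0,0,0.002,0,0,0,-1],[0,0,0.003,0,0,0,-1],[0,0,0.004,0,0,0,-1],[0,0,0.006,0,0,0,-1],[0,0,0.008,0,0,0,-1],[0,0,0.010,0,0,0,-1],[0,0,0.012,0,0,0,-1],[0,0,0.014,0,0,0,-1],[0,0,0.014,0,0,0,-1]]'
python3 - <<'E'
from h import *
now()
im2,d2=get_image("scene");w=cloud("scene",d2);x,y,z=np.moveaxis(w,-1,0)
C=(abs(x-537)<40)&(abs(y+129)<40)&(z<40)&(z>12)
q=w[C];t=q[abs(q[:,2]-np.percentile(q[:,2],80))<5];print(len(q),q.min(0).round(1),q.max(0).round(1))
m=C&(z>29)&(z<39);p=w[m];c=np.linalg.lstsq(np.c_[p[:,:2],np.ones(len(p))],p[:,2],rcond=None)[0];print(len(p),c[:2].round(3),np.median(p,0).round(1))
cv2.imwrite("pics/s2.png",cv2.resize(im2[140:240,150:250],(500,500),interpolation=cv2.INTER_CUBIC))
E
```

```text
clock: 18.85
position: [534.3, -141.1, 175.4]
ee_rot: [-0.615, 0.788, -0.0, -0.0]
contact_force: [-0.8, -1.0, -0.9]
gripper_width: 15.3
grasp_force: 59.8
clock: 20.1
position: [534.2, -141.1, 161.2]
ee_rot: [-0.615, 0.788, -0.0, -0.0]
contact_force: [0.1, -1.2, -1.9]
gripper_width: 15.5
grasp_force: 59.8
20.1 [ 534.2 -141.1  161.2] yaw -284.04 z [-0. -0. -1.] F [ 0.1 -1.2 -1.9] w 15.5 g 59.8
293 [ 512.2 -163.6   12.1] [ 561.4 -106.4   40. ]
216 [-0.015  0.014] [ 539.1 -128.9   35. ]
```

View pics/s2.png

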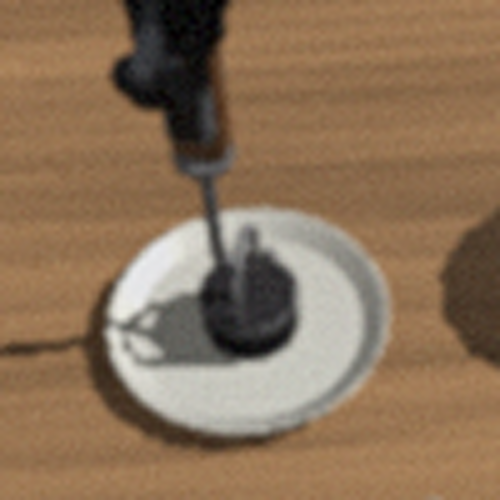

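The basket stands level on the saucer. Lower the lip to mid-opening, back out, and rise.

```bash
python3 -m handwheel '[[0,0,0.002,0,0,0,-1],[0,0,0.004,0,0,0,-1],[0,0,0.006,0,0,0,-1],[0,0,0.008,0,0,0,-1],[0,0,0.008,0,0,0,-1]]' && python3 -m handwheel '[[0.003,0,0,0,0,0,-1],[0.008,0,0,0,0,0,-1],[0.014,0,0,0,0,0,-1],[0.02,0,0,0,0,0,-1],[0.026,0,0,0,0,0,-1],[0.032,0,0,0,0,0,-1],[0.037,0,0,0,0,0,-1],[0.041,0,0,0,0,0,-1],[0.043,0,0,0,0,0,-1],[0.043,0,0,0,0,0,-1]]'
python3 - <<'E'
from h import *
now()
im2,d2=get_image("scene");w=cloud("scene",d2);x,y,z=np.moveaxis(w,-1,0)
C=(abs(x-537)<40)&(abs(y+129)<40);m=C&(z>29)&(z<39);p=w[m];c=np.linalg.lstsq(np.c_[p[:,:2],np.ones(len(p))],p[:,2],rcond=None)[0];print(len(p),c[:2].round(3),np.median(p,0).round(1))
p=w[C&(z>50)];print("bail",p.min(0).round(1),p.max(0).round(1))
E
```

```text
clock: 20.78
position: [534.2, -141.1, 153.2]
ee_rot: [-0.615, 0.788, 0.0, -0.0]
contact_force: [0.1, -0.6, -1.6]
gripper_width: 15.8
grasp_force: 59.8
clock: 22.02
position: [523.9, -182.9, 153.4]
ee_rot: [-0.615, 0.788, -0.0, -0.0]
contact_force: [0.2, 0.3, -1.5]
gripper_width: 14.8
grasp_force: 59.8
22.02 [ 523.9 -182.9  153.4] yaw -284.05 z [ 0. -0. -1.] F [ 0.2  0.3 -1.5] w 14.8 g 59.8
234 [-0.02   0.024] [ 537.4 -128.5   34.9]
bail [ 497.6 -169.    50.4] [568.4 -89.1 515.6]
```

```bash
python3 -m handwheel '[[0,0,-0.008,0,0,0,-1],[0,0,-0.022,0,0,0,-1],[0,0,-0.04,0,0,0,-1],[0,0,-0.06,0,0,0,-1],[0,0,-0.08,0,0,0,-1],[0,0,-0.1,0,0,0,-1],[0,0,-0.112,0,0,0,-1],[0,0,-0.117,0,0,0,-1]]' && python3 -c "
from h import *
now();to(427,283.1,270,26)"
```

```text
clock: 23.08
position: [524.1, -182.7, 271.6]
ee_rot: [-0.615, 0.788, -0.001, 0.001]
contact_force: [0.0, 0.3, -0.7]
gripper_width: 15.3
grasp_force: 59.8
23.07 [ 524.1 -182.7  271.6] yaw -284.03 z [ 0.002 -0.    -1.   ] F [ 0.   0.3 -0.7] w 15.3 g 59.8
t 23.07 shift [-0.4284  0.2072  0.0012] turn [-1.600e-03  8.000e-04  8.721e-01]
```

```bash
python3 -m handwheel '[[-0.015,0.007,0,0,0,0.03,-1],[-0.045,0.022,0,0,0,0.1,-1],[-0.09,0.044,0,0,0,0.19,-1],[-0.14,0.068,0,0,0,0.29,-1],[-0.19,0.092,0,0,0,0.39,-1],[-0.24,0.116,0,0,0,0.49,-1],[-0.29,0.14,0,0,0,0.59,-1],[-0.34,0.164,0,0,0,0.69,-1],[-0.385,0.186,0,0,0,0.79,-1],[-0.415,0.201,0,0,0,0.85,-1]]' && python3 -m handwheel '[[-0.001,0.0005,0,0,0,0,-1],[-0.001,0.0005,0,0,0,0,-1]]' && python3 -c "
from h import *
now();to(427,283.1,143.5,26)"
```

```text
clock: 24.32
position: [428.6, 270.5, 269.7]
ee_rot: [-0.235, 0.972, -0.0, -0.001]
contact_force: [0.4, -0.1, -0.7]
gripper_width: 15.3
grasp_force: 59.9
clock: 24.58
position: [430.0, 269.0, 269.8]
ee_rot: [-0.236, 0.972, -0.001, -0.001]
contact_force: [-0.1, 0.6, -0.4]
gripper_width: 15.2
grasp_force: 59.9
24.57 [430.  269.  269.8] yaw -332.71000000000004 z [-0.001 -0.001 -1.   ] F [-0.1  0.6 -0.4] w 15.2 g 59.9
t 24.57 shift [-0.004   0.014   0.1263] turn [-0.0009 -0.0015  0.0225]
```

```bash
python3 -m handwheel '[[-0.002,0.007,0,0,0,0.01,-1],[-0.004,0.014,0.01,-0.001,-0.001,0.0225,-1],[-0.004,0.014,0.03,-0.001,-0.001,0.0225,-1],[-0.004,0.014,0.055,-0.001,-0.001,0.0225,-1],[-0.004,0.014,0.08,-0.001,-0.001,0.0225,-1],[-0.004,0.014,0.103,-0.001,-0.001,0.0225,-1],[-0.004,0.014,0.118,-0.001,-0.001,0.0225,-1],[-0.004,0.014,0.125,-0.001,-0.001,0.0225,-1],[-0.004,0.014,0.126,-0.001,-0.001,0.0225,-1],[-0.004,0.014,0.126,-0.001,-0.001,0.0225,-1]]'
python3 - <<'E'
from h import *
im,d=get_image("scene");now();to(499.5,316.9,143.5,26)
s=read_state();R0=R.from_quat(s["ee_rot"]);
for p in((0,0,0),(0,0,-40),(12,0,-82)):print(proj("scene",s["position"]+[0,0,-26.4]+R0.apply([-p[0],0,-p[2]])).round(1))
cv2.imwrite("pics/r1.png",cv2.resize(im[105:205,325:425],(600,600),interpolation=cv2.INTER_CUBIC))
E
```

```text
clock: 25.82
position: [427.8, 284.1, 145.0]
ee_rot: [-0.225, 0.974, 0.001, 0.001]
contact_force: [-0.3, -0.2, -1.6]
gripper_width: 15.2
grasp_force: 60.0
25.88 [427.8 284.1 145. ] yaw -334.02 z [ 0.002  0.002 -1.   ] F [ 0.2  0.4 -0.9] w 15.5 g 60.0
t 25.88 shift [-0.0788 -0.0019  0.0017] turn [ 0.0012  0.0024 -0.0004]
[358.1 133.7]
[355.4 144.6]
[355.4 158.4]
```

View pics/r1.png

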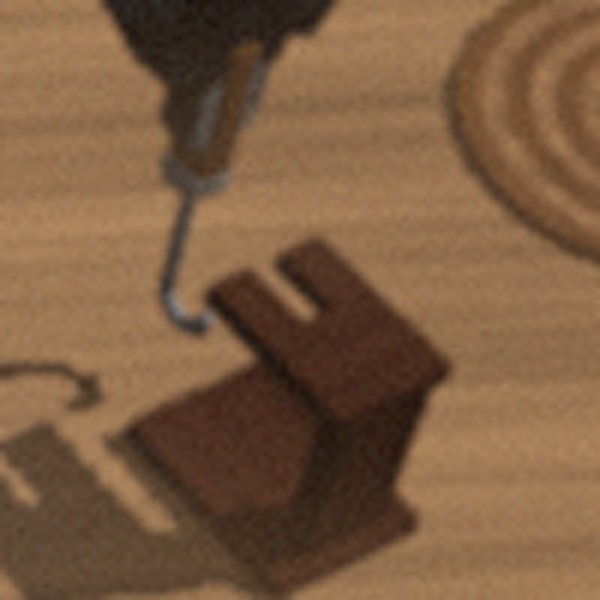

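Run:
```python
from h import *
for c in((250,271),(277,263),(304,322),(325,305),(210,290),(318,240),(335,418),(448,370)):
    print(c,ray("scene",325+c[0]/6,105+c[1]/6,110)[:2].round(1))
a=np.radians(25);print("seat",[ (np.array([499.5,316.9])+k*np.array([np.cos(a),np.sin(a)])).round(1).tolist() for k in(-28,8)])
```

```text
(250, 271) [478.4 296. ]
(277, 263) [474.8 308.4]
(304, 322) [508.6 311.5]
(325, 305) [500.  322.6]
(210, 290) [487.7 276.8]
(318, 240) [463.1 329. ]
(335, 418) [560.7 311.2]
(448, 370) [539.4 363.8]
seat [[474.1, 305.1], [506.8, 320.3]]
```

The slot mouth is clear at crop (263,267), hook at (185,315) in front. I shift 2 mm toward the measured slot centre line and slide in.

```bash
python3 -m handwheel '[[0,-0.002,0,0,0,0,-1],[-0.008,-0.0021,0,0.001,0.002,0,-1],[-0.018,-0.0023,0,0.001,0.002,0,-1],[-0.029,-0.0025,0,0.001,0.002,0,-1],[-0.04,-0.0027,0,0.001,0.002,0,-1],[-0.051,-0.0029,0,0.001,0.002,0,-1],[-0.062,-0.0031,0,0.001,0.002,0,-1],[-0.071,-0.0033,0,0.001,0.002,0,-1],[-0.077,-0.0034,0,0.001,0.002,0,-1],[-0.0788,-0.0034,0,0.001,0.002,0,-1]]' && python3 -m handwheel '[[0,0,0.002,0,0,0,-1],[0,0,0.004,0,0,0,-1],[0,0,0.006,0,0,0,-1],[0,0,0.007,0,0,0,-1],[0,0,0.008,0,0,0,-1],[0,0,0.0085,0,0,0,-1],[0,0,0.0085,0,0,0,-1]]' && python3 -c "
from h import *
now();to(499.5,316.9,136.4,26)"
```

```text
clock: 27.12
position: [500.0, 315.2, 144.2]
ee_rot: [-0.225, 0.974, -0.0, -0.001]
contact_force: [0.2, -0.8, -1.5]
gripper_width: 15.2
grasp_force: 60.0
clock: 28.0
position: [499.7, 315.2, 136.4]
ee_rot: [-0.225, 0.974, -0.0, -0.0]
contact_force: [-1.6, -0.3, 2.7]
gripper_width: 15.4
grasp_force: 60.5
28.0 [499.7 315.2 136.4] yaw -334.02 z [-0.001 -0.001 -1.   ] F [-1.6 -0.3  2.7] w 15.4 g 60.5
t 28.0 shift [-0.0006  0.0016 -0.    ] turn [-0.0004 -0.0008 -0.0003]
```

```bash
python3 -m handwheel '[[0,0,0,0,0,0,-0.6],[0,0,0,0,0,0,-0.3],[0,0,0,0,0,0,0.2],[0,0,0,0,0,0,1],[0,0,0,0,0,0,1],[0,0,0,0,0,0,1],[0,0,0,0,0,0,1]]' && python3 -m handwheel '[[0,0,-0.01,0,0,0,1],[0,0,-0.03,0,0,0,1],[0,0,-0.055,0,0,0,1],[0,0,-0.08,0,0,0,1],[0,0,-0.105,0,0,0,1],[0.04,0,-0.12,0,0,0,1],[0.08,0.02,-0.13,0,0,0,1],[0.11,0.03,-0.13,0,0,0,1],[0.12,0.03,-0.13,0,0,0,1],[0.12,0.03,-0.13,0,0,0,1]]'
python3 - <<'E'
from h import *
now()
im,d=get_image("scene");w=cloud("scene",d);x,y,z=np.moveaxis(w,-1,0)
S=(abs(x-500)<40)&(abs(y-316)<35)
q=w[S&(z>180)&(z<200)];print("handle top",len(q),q.mean(0).round(1))
C=(abs(x-537)<40)&(abs(y+129)<40);p=w[C&(z>29)&(z<39)];print("basket",np.median(p,0).round(1),w[C][:,2].max().round(1))
cv2.imwrite("pics/end.png",im[100:320,90:440].repeat(2,0).repeat(2,1))
E
```

```text
clock: 28.88
position: [499.7, 315.1, 135.8]
ee_rot: [-0.225, 0.974, -0.0, -0.001]
contact_force: [0.2, 0.0, 0.5]
gripper_width: 85.4
grasp_force: 0.0
clock: 30.12
position: [378.9, 289.7, 266.7]
ee_rot: [-0.225, 0.974, 0.0, 0.0]
contact_force: [-0.1, -0.1, 0.1]
gripper_width: 85.4
grasp_force: 0.0
30.12 [378.9 289.7 266.7] yaw -333.99 z [ 0.  0. -1.] F [-0.1 -0.1  0.1] w 85.4 g 0.0
handle top 84 [501.8 311.7 188.4]
basket [ 538.8 -128.5   35.1] 79.0
```

View pics/end.png

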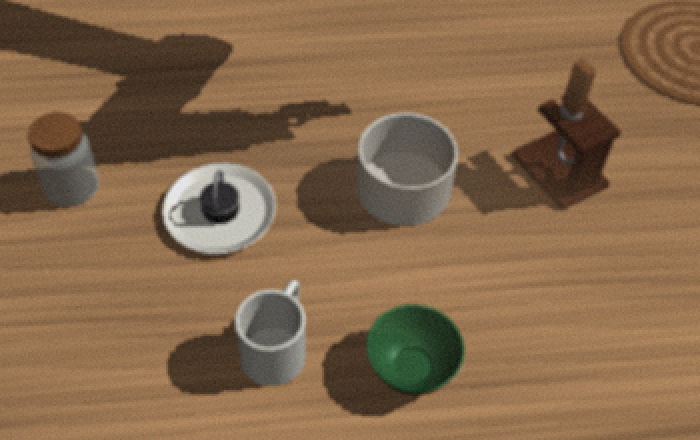

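The hook hangs upright in its stand (575,95), the basket stands on the saucer (220,200), and the crock is empty. Handing in.

```bash
python3 -c "
from bench import job_done
print(job_done())"
```

```text
the job is handed in; nothing more can be done
None
```

I lifted the basket out with the hook, stood it upright on the saucer, hung the hook back on its stand and handed the job in at about 30 s; the jar, mug and bowl were left alone, and no verdict was returned.

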